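# Set the stop of a bolt length gauge to the sample and lock it

## Task

Set the bolt gauge to its sample bolt: push the carriage with the sample fully home under the stop rod, then lower the stop rod by its knob until its brass tip gently touches the bolt's head (the bolt's height is not known beforehand, so feel for the contact and keep the press light, never over 25 N), and then lock it by swinging the red-ball clamp lever all the way down. Leave the tip resting on the bolt, and leave the other things on the bench where they are.

Things in the scene. Friction and masses are not known exactly. Their poses are not given: they have to be found in the camera images.
- gauge: Green bench gauge, fixed. Origin on the bench surface right below the stop rod's axis, z up, x level from its front to its two posts at the back, y to its left (front, back, left below are the gauge's own). Base plate x -165 to 95, y -75 to 75, 20 mm thick. Steel posts, 20 mm, at x 72, y -42 and 42. Bridge z 155 to 190 mm: x -25 to 52, y -30 to 30, behind it to x 92, y -57 to 57.
- carriage: Aluminium carriage, 125 x 90 x 14 mm, sliding along the gauge's x, axes as the gauge's. Origin on its underside, 22 mm above the bench, below the sample bolt's centre: gauge x = -50 mm pulled right out, x = 0 home against its end stop, with the bolt under the rod. Sliding drag about 3 N (short of the stop); it stays where left.
- nest_top (a point): Top centre of the round dark steel nest (44 mm diameter, 14 mm high) on the carriage, 50 mm above the bench. Screwed into it, head up, is the zinc sample bolt (head 24 mm across flats, 10 mm thick). The top of its head stands 30 to 60 mm above this point, differently each time; the bolt does not yield to pressing.
- carriage_knob (a point): Centre of the top of the black upright knob on the carriage's front right corner, 72 mm above the bench; knob 20 mm diameter, 24 mm high, on a 12 mm stem. In the carriage's frame x = -88, y = -30, z = 50 mm. It can be pushed from the front or pinched from above.
- stop_rod: Vertical stop rod: 14 mm shaft, hard brass foot (the tip, 22 mm diameter) below, black knob above. Origin at the centre of the foot's lower face, z up; slides up and down, origin 145 (raised) to 70 mm above the bench. Stays where left. Lowering takes about 2 N until the tip meets the bolt, lifting 6.5 N. Meeting the bolt faster than about 10 mm/s knocks hard. Held fast once locked.
- rod_knob_top (a point): Centre of the top face of the rod's round black knob (28 mm diameter, 26 mm high), 161 mm above the foot's lower face. It may be pinched from above or just pressed down.
- clamp_lever (a joint): Angle in rad of the clamp lever at the left side of the bridge, about a level axis along the gauge's y through x = 0, z = 172.5 mm. At 0 (loose) the arm points to the front, 0.70 rad above level; it swings down: level at 0.70, locked at 1.40, 0.70 rad below level, against its stop. Stiff: about 5 N at the ball, more near the end where it nips the rod. Stays where left.
- lever_ball (a point): Centre of the red ball (22 mm diameter) on the end of the clamp lever, 95 mm from its axis, in the plane y = 48 mm of the gauge. Can be pressed down from above.
- spare_bolt: Bystander: zinc bolt standing on its head, 65 mm tall; origin at its underside.
- short_bolt: Bystander: zinc bolt standing on its head, 45 mm tall; origin at its underside.
- hex_nut: Bystander: zinc nut, 24 mm across flats, 13 mm high; origin at its underside.
- carton_blue: Bystander: cardboard carton with a blue label, 110 x 80 x 65 mm; origin at the centre of its underside.
- carton_green: Bystander: cardboard carton with a green label, 100 x 80 x 75 mm; origin at the centre of its underside.
- tape_roll: Bystander: roll of brown tape lying flat, 90 mm diameter, 48 mm high; origin at the centre of its underside.
- wrench: Bystander: steel wrench lying on the bench, 200 mm long.

How it is judged (in metres and radians):
On the way, in this order (a step that is already met when the one before it is completed fails the run):
1. the carriage is fully home, with the clamp still loose (x of carriage in the frame of gauge above -0.003 m and value of joint clamp_lever below 0.6 rad), for 0.2 s.
2. the stop's tip touches the sample bolt, carriage home and clamp still loose (all of step 1 and contact force between stop_rod and carriage above 0.3 N), for 0.2 s.
3. the clamp lever is swung all the way down with the tip touching the bolt (x of carriage in the frame of gauge above -0.003 m and contact force between stop_rod and carriage above 0.3 N and value of joint clamp_lever above 1.25 rad), for 0.2 s.
At the end, for the whole second after the job is handed in: The carriage is home (within 3 mm of its end stop), the stop's tip rests on the sample bolt (contact force over 0.3 N) and the clamp lever is down within 0.15 rad of its stop (all of step 3); the robot touches nothing.
It fails at once if the stop pressed hard on the sample bolt (over 25 N) (contact force between stop_rod and carriage above 25 N).
It fails at once if a bystander shifted by more than 30 mm or tipped over (distance of any of spare_bolt, short_bolt, hex_nut, carton_blue, carton_green, tape_roll, wrench from where it was at the start of the episode above 0.03 m or angle between any of spare_bolt, short_bolt, hex_nut, carton_blue, carton_green, tape_roll's own z axis and vertical above 0.5 rad).
It also fails if it takes over 53 s, if anything falls off the work surface, if the arm or the gripper's body presses on something with over 40 N, if the wrist force passes 120 N, or if a joint passes its speed limit or range.

## Robot

A 6-joint arm with a two-finger parallel gripper is mounted at the origin on the work surface. World frame = base frame: x ahead of the robot, y to its left, z up, the work surface at z = 0. Lengths are in mm, angles in rad, forces in N, time in s.
With the tool pointing down it reaches from about 350 to 975 mm from the base axis. Payload 7.1 kg.
Tool frame: the origin (TCP) lies at the very end of the fingers, on their centre line; the grasp point (between the pads) lies 19 mm behind it; x points along the fingers, z is the direction in which the jaws open and shut, and the axes are right-handed (so a half turn about x gives the same grasp; the last joint's range is limited). The gripper opens to 88 mm and grips with 3 to 60 N. Pads are 20 mm wide; open, the fingers measure 115 mm over their backs; the gripper's body (75 mm by 178 mm) begins 61 mm behind the grasp point.
Start: joints at [1.291, 0.423, 1.63, -0, 1.089, -0.019], TCP at [161.127, 603.857, 222.675] pointing down, gripper open.
Joint ranges: [-3, 3], [-0.9, 2.11], [0.09, 2.58], [-1.31, 4.45], [0.11, 2.69], [-2.54, 2.54]. Speed limits (rad/s): [2.39, 2.39, 3.01, 3.14, 3.14, 3.14].

## Interface

Orientations are given as a rotation vector (axis times angle).
In Python, from workcell import * gives the robot as it stands.
- The arm moves only by the shell command python3 -m crank 'ROWS'. ROWS is JSON, a list of rows, each a list of 3 entries, a list of its own where there are three numbers: the shift along the tool's x, y, z in cm, then the turn, a rotation vector about the tool's x, y, z in degrees, then the finger opening in cm, from 0 to 8.78. In form: [[[dx, dy, dz], [rx, ry, rz], claw], ...]. A call has 1 to 5 rows; each row shifts and turns the commanded pose from where the row before left it, along the tool's axes as they then stand; what a row does not reach is not made up. A row lasts 1/8 s, in which the tool goes at most 62.5 mm and 10.7 degrees, less where a joint would pass 70% of its speed; a pose out of reach is approached as far as the arm can. A call with a gripper value outside its range is refused whole. The fingers move at their own pace and stop on an object; the grip force is fixed at half the most. Time passes only in rows, so rows that do not move let the fingers close. It gives the time, the measured TCP pose, the force and the opening at its end, in the units of the state.
- get_obs(): the state, without advancing time (a new reading comes with each control period).
- get_image(name): name is "scene" or "top" or "wrist"; returns a dict with "pixels" (400x640x3 uint8, red, green, blue), "mtx" (3x3 intrinsics, pixels), "view" (4x4, takes a point from world to camera coordinates). Camera axes: x right, y down, z forward; pixel columns grow to the right and rows downward; lengths in mm; the calibration is good to about 2 mm. The wrist camera is an equidistant fisheye: a pixel r from the principal point sees the ray r / f radians off the axis. A picture is of the moment at which its call begins. There is no depth.
- close_job(): hands the job in, once; it reports no verdict.
The state is a dict: "t": time; "qpos": joint angles; "qvel": joint speeds; "joint_torque": joint torques, N m; "ee_pos": TCP position; "orientation": TCP orientation; "ft_force": force on the tool from outside, world axes, zero at the start; "moment": the same for the moment, N m; "width": finger opening in mm.
Only numpy, scipy, OpenCV 4.12 (cv2) and the standard library are available. Lean on these libraries where they do the work, as an engineer would, in place of code of your own. Each camera call takes 0.05 s, during which the arm holds its last target.

## Working session

There is one attempt and no reset: what is moved stays moved. The work goes in short steps, Python scripts to look and compute and a shell command to move; the robot and the scene stay as the last step left them, time stands still between calls to the robot, and variables do not carry over. Pictures are saved under pics/ and viewed, and the job is handed in when it is done.

```bash
ls; mkdir -p pics; python3 - <<'E'
from workcell import *
import cv2
o=get_obs(); print(o)
for n in ("scene","top"):
    im=get_image(n); cv2.imwrite(f"pics/{n}0.png",im["pixels"][:,:,::-1]); print(n,im["mtx"],im["view"])
E
```

```text
pics
{'t': 0.0, 'qpos': array([ 1.29099343e+00,  4.23830900e-01,  1.63065548e+00, -1.10945177e-05,
        1.08856933e+00, -1.90001535e-02]), 'qvel': array([-0.00105265, -0.00121958,  0.00158922, -0.00098673, -0.00117313,
       -0.00010485]), 'joint_torque': array([ 5.74023998e-04, -5.44623613e+01, -2.73671061e+01,  6.43026643e-02,
        2.28388788e-02, -1.14171814e-04]), 'ee_pos': array([160.99236897, 603.36240852, 221.9214493 ]), 'orientation': array([-1.01586678,  1.32255578,  1.01440541]), 'ft_force': array([-0.30705668,  0.54010048, -0.14738328]), 'moment': array([ 0.01501123, -0.03185136, -0.06907744]), 'width': 87.73974580360928}
scene [[439.9502334    0.         322.50431077]
 [  0.         439.9502334  200.62424775]
 [  0.           0.           1.        ]] [[ 7.42223892e-01  6.70079755e-01  9.83954812e-03 -4.62743587e+02]
 [ 3.82711729e-01 -4.11772188e-01 -8.27028052e-01 -9.09241020e+01]
 [-5.50123102e-01  6.17605690e-01 -5.62074537e-01  1.62929200e+03]
 [ 0.00000000e+00  0.00000000e+00  0.00000000e+00  1.00000000e+00]]
top [[449.32666836   0.         317.68859101]
 [  0.         449.32666836 199.35272712]
 [  0.           0.           1.        ]] [[-2.47402810e-02 -9.99687168e-01  3.67218064e-03 -9.30825227e+00]
 [-9.92564059e-01  2.41257384e-02 -1.19308582e-01  6.18709446e+02]
 [ 1.19182664e-01 -6.59660237e-03 -9.92850430e-01  1.47188405e+03]
 [ 0.00000000e+00  0.00000000e+00  0.00000000e+00  1.00000000e+00]]
```

View pics/scene0.png

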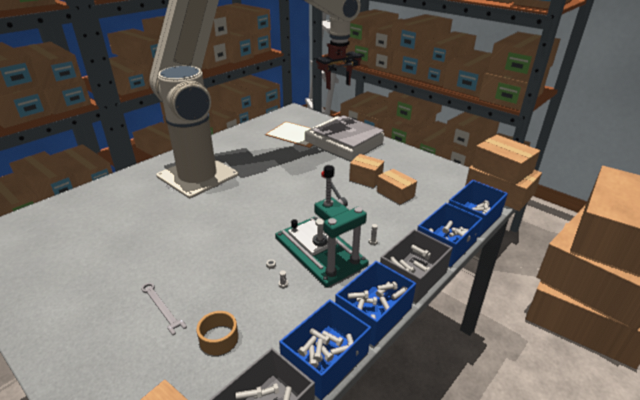

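View pics/top0.png

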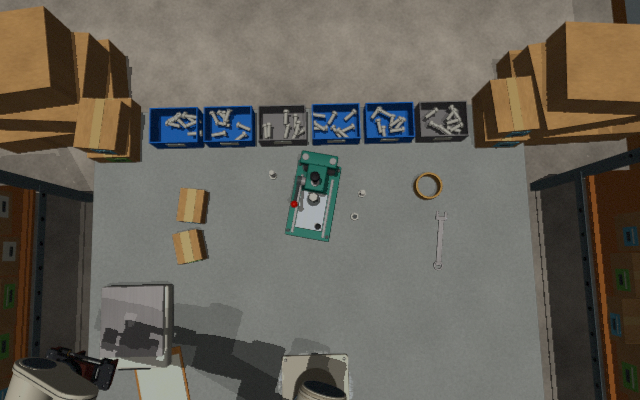

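The scene camera shows the gauge near pixel (325,240). In the top view it is at about (315,195), with the red ball at (293,204), rod knob at (316,178) and carriage knob at (318,226). I'll zoom in on both.

```bash
python3 - <<'E'
import cv2
a=cv2.imread("pics/scene0.png")[150:300,255:415]; b=cv2.imread("pics/top0.png")[140:250,260:380]
a=cv2.resize(a,None,fx=4.5,fy=4,interpolation=cv2.INTER_CUBIC) if 0 else cv2.resize(a,None,fx=4,fy=4,interpolation=cv2.INTER_CUBIC)
cv2.imwrite("pics/scene0z.png",a); cv2.imwrite("pics/top0z.png",cv2.resize(b,None,fx=5,fy=5,interpolation=cv2.INTER_CUBIC))
E
```

```text
(no output)
```

View pics/scene0z.png

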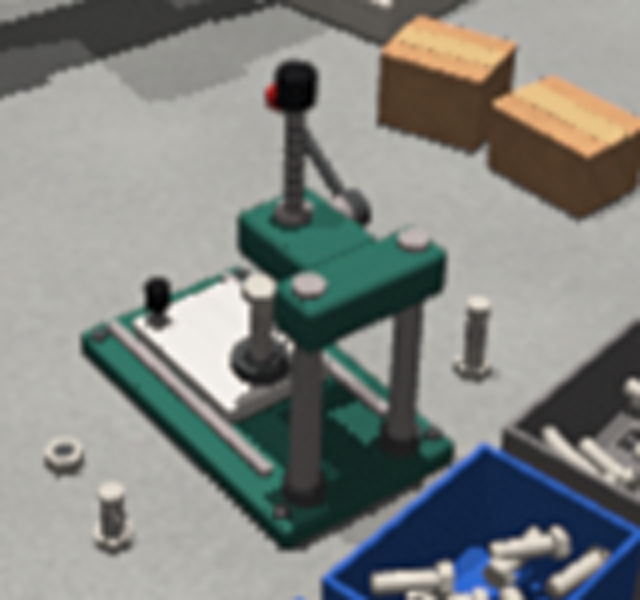

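View pics/top0z.png

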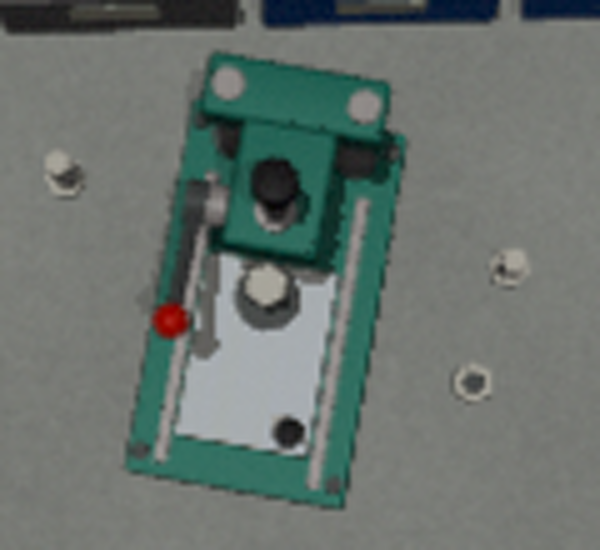

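```bash
cat > h.py <<'E'
import numpy as np, cv2
from scipy.spatial.transform import Rotation as R
def ray(im,u,v):
    K=im["mtx"];V=im["view"];r=V[:3,:3].T@np.linalg.inv(K)@[u,v,1]; c=-V[:3,:3].T@V[:3,3]; return c,r
def onz(im,u,v,z):
    c,r=ray(im,u,v); return c+r*(z-c[2])/r[2]
def tri(ims,uvs):
    A=np.zeros((3,3));b=np.zeros(3)
    for im,(u,v) in zip(ims,uvs):
        c,r=ray(im,u,v); r=r/np.linalg.norm(r);P=np.eye(3)-np.outer(r,r);A+=P;b+=P@c
    return np.linalg.solve(A,b)
def proj(im,p):
    q=im["view"]@np.append(p,1); q=im["mtx"]@q[:3]; return q[:2]/q[2]
def blobs(m):
    n,_,s,c=cv2.connectedComponentsWithStats(m.astype(np.uint8)); return [(int(s[i,4]),c[i].round(1),s[i,:4]) for i in range(1,n) if s[i,4]>4]
E
python3 - <<'E'
from workcell import *
from h import *
T=get_image("top");S=get_image("scene")
def masks(im):
    p=im["pixels"].astype(int);r,g,b=p[...,0],p[...,1],p[...,2]
    return (r>120)&(g<70)&(b<70), p.max(2)<45
for n,im,(x0,x1,y0,y1) in (("top",T,(280,350,145,245)),("scene",S,(270,380,155,290))):
    for mn,m in zip(("red","blk"),masks(im)):
        w=np.zeros_like(m);w[y0:y1,x0:x1]=1
        print(n,mn,[(a,list(c),list(s)) for a,c,s in blobs(m&w)])
ck=onz(T,260+289/5-.5,140+430/5-.5,72)
print("corners z20",*[onz(T,260+u/5-.5,140+v/5-.5,20).round(1) for u,v in((127,467),(343,507))])
print("posts z190",*[onz(T,260+u/5-.5,140+v/5-.5,192).round(1) for u,v in((228,83),(366,106))])
print("knob", ck, "rodknob",onz(T,260+276/5-.5,140+182/5-.5,306),"ball",onz(T,260+171/5-.5,140+320/5-.5,233.7))
E
```

```text
top red [(27, [np.float64(293.7), np.float64(203.6)], [np.int32(291), np.int32(201), np.int32(6), np.int32(6)])]
top blk [(34, [np.float64(305.0), np.float64(166.1)], [np.int32(301), np.int32(163), np.int32(8), np.int32(9)]), (66, [np.float64(331.3), np.float64(170.9)], [np.int32(327), np.int32(167), np.int32(12), np.int32(9)]), (87, [np.float64(314.6), np.float64(176.9)], [np.int32(310), np.int32(172), np.int32(10), np.int32(12)]), (36, [np.float64(310.9), np.float64(189.6)], [np.int32(302), np.int32(185), np.int32(22), np.int32(8)]), (6, [np.float64(315.8), np.float64(200.5)], [np.int32(314), np.int32(199), np.int32(4), np.int32(4)]), (17, [np.float64(317.4), np.float64(226.1)], [np.int32(316), np.int32(224), np.int32(4), np.int32(5)])]
scene red []
scene blk [(100, [np.float64(328.4), np.float64(171.4)], [np.int32(324), np.int32(166), np.int32(10), np.int32(12)]), (68, [np.float64(320.8), np.float64(213.6)], [np.int32(315), np.int32(207), np.int32(14), np.int32(13)]), (284, [np.float64(343.8), np.float64(227.2)], [np.int32(324), np.int32(216), np.int32(42), np.int32(22)]), (36, [np.float64(293.9), np.float64(223.6)], [np.int32(292), np.int32(220), np.int32(5), np.int32(9)]), (664, [np.float64(337.0), np.float64(266.7)], [np.int32(276), np.int32(236), np.int32(92), np.int32(51)]), (42, [np.float64(321.4), np.float64(242.7)], [np.int32(314), np.int32(240), np.int32(13), np.int32(6)])]
corners z20 [509.3  88.5  20. ] [479.  -56.1  20. ]
posts z190 [733.3  11.6 192. ] [717. -72. 192.]
knob [528.38027876 -20.85696961  72.        ] rodknob [651.6876331  -16.02605165 306.        ] ball [584.22165508  47.00483231 233.7       ]
```

```bash
cat >> h.py <<'E'
def Rg(yaw): return R.from_euler('z',yaw,degrees=True).as_matrix()
def delta(o,p,Rt):
    R0=R.from_rotvec(o["orientation"]).as_matrix()
    d=R0.T@(np.array(p)-o["ee_pos"])/10
    rv=R.from_matrix(R0.T@Rt).as_rotvec(degrees=True)
    return d.round(2),rv.round(2)
def tool(yaw,tilt,flip=1):
    # tool x forward+down (tilt from vertical, deg, tip toward gauge +x), tool z = flip*gauge y
    t=np.radians(tilt);G=Rg(yaw)
    x=G@[np.sin(t),0,-np.cos(t)]; z=flip*(G@[0,1,0]); y=np.cross(z,x); return np.c_[x,y,z]
E
python3 - <<'E'
from workcell import *
from h import *
o=get_obs();R0=R.from_rotvec(o["orientation"]).as_matrix();print(R0.round(3))
for f in(1,-1): print(f,delta(o,[430,20,400],tool(-11.5,30,f)))
E
```

```text
[[-0.    -0.966  0.258]
 [-0.001  0.258  0.966]
 [-1.     0.    -0.001]]
1 (array([-17.74, -41.03, -49.46]), array([ -3.35,  -0.96, -29.99]))
-1 (array([-17.74, -41.03, -49.46]), array([170.66, -45.73,   1.46]))
```

```bash
python3 -m crank '[[[-5,-2,-2],[0,0,0],0],[[-5,-2,-2],[0,0,0],0],[[-4,-3.5,-4],[0,0,0],0],[[-2,-3.5,-4],[0,0,0],0],[[-1.7,-4,-4.5],[0,0,0],0]]'; python3 -m crank '[[[0,-4,-4.5],[0,0,0],0],[[0,-4,-4.5],[0,0,0],0],[[0,-4,-4.5],[0,0,0],0],[[0,-4,-4.5],[0,0,0],0],[[0,-4,-4.5],[0,0,0],0]]'
```

```text
t: 0.82
ee_pos: [262.5, 407.4, 398.2]
orientation: [-1.015, 1.32, 1.016]
ft_force: [0.8, 0.4, 0.6]
width: 41.0
t: 1.45
ee_pos: [397.7, 137.9, 397.4]
orientation: [-1.015, 1.32, 1.015]
ft_force: [0.3, 0.4, 1.0]
width: 0.3
```

```bash
python3 -m crank '[[[0,-4,-5],[0,0,0],0],[[0,-2,-5],[-3.4,0,0],0],[[0,0,0],[0,0,-10],0],[[0,0,0],[0,0,-10],0],[[0,0,0],[0,0,-10],0]]'; python3 - <<'E'
from workcell import *
from h import *
import cv2
o=get_obs();print(o);print(delta(o,[430,20,400],tool(-11.5,30,1)))
im=get_image("wrist");print(im["mtx"],im["view"]);cv2.imwrite("pics/w1.png",im["pixels"][:,:,::-1])
E
```

```text
t: 2.08
ee_pos: [428.9, 28.6, 397.8]
orientation: [-1.307, 0.936, 0.655]
ft_force: [0.8, 0.0, -0.1]
width: 0.1
{'t': 2.075, 'qpos': array([ 0.17130494, -0.31409684,  2.108192  , -0.24411902,  0.86281385,
       -1.08338414]), 'qvel': array([ 0.44868312, -0.60433873,  0.81326246, -0.94466965, -1.39486904,
        0.97153822]), 'joint_torque': array([ -3.28397982,  -9.23252642, -36.08612895,   0.75926023,
         0.14631594,  -1.48643866]), 'ee_pos': array([428.94677743,  28.58503854, 397.81620281]), 'orientation': array([-1.30706453,  0.93642579,  0.65525508]), 'ft_force': array([ 0.78541235,  0.00616028, -0.13003357]), 'moment': array([ 0.03588324,  0.17811619, -0.04026512]), 'width': 0.14087300849702108}
(array([-0.05, -0.35, -0.82]), array([-0.12,  0.01,  0.36]))
[[309.70691629   0.         318.42443731]
 [  0.         309.70691629 201.57576166]
 [  0.           0.           1.        ]] [[ 2.01361341e-01  9.79516616e-01  8.99169776e-04 -1.15057194e+02]
 [ 7.00236134e-01 -1.44590820e-01  6.99115765e-01 -5.48712335e+02]
 [ 6.84925520e-01 -1.40145257e-01 -7.15007930e-01  1.67829941e+02]
 [ 0.00000000e+00  0.00000000e+00  0.00000000e+00  1.00000000e+00]]
```

View pics/w1.png

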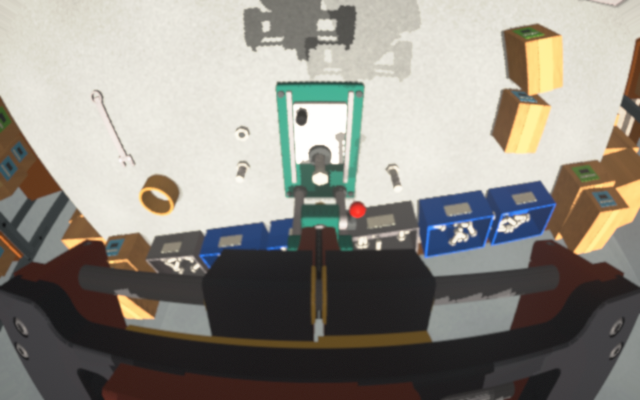

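The wrist view shows the gauge upright in frame: front edge about row 84 (columns 278–364), carriage knob about (301,116), bolt head about (320,178), red ball about (357,210). I'll measure from it.

```bash
python3 -m crank '[[[0,0,0],[0,0,0],0],[[0,0,0],[0,0,0],0]]'; cat >> h.py <<'E'
def wray(im,u,v):
    K=im["mtx"];V=im["view"];a=np.array([u-K[0,2],v-K[1,2]])/K[0,0];r=np.hypot(*a)
    d=np.array([*(a/r*np.sin(r)),np.cos(r)]) if r>0 else np.array([0,0,1.])
    return -V[:3,:3].T@V[:3,3], V[:3,:3].T@d
def wonz(im,u,v,z):
    c,d=wray(im,u,v);return c+d*(z-c[2])/d[2]
E
python3 - <<'E'
from workcell import *
from h import *
import pickle
im=get_image("wrist");pickle.dump(im,open("w2.pkl","wb"))
cv2.imwrite("pics/w2.png",cv2.resize(im["pixels"][75:235,260:380,::-1],None,fx=5,fy=3.7*5/3.7,interpolation=cv2.INTER_CUBIC)[:,:][:600])
p=im["pixels"].astype(int);m=(p[...,0]>110)&(p[...,1]<70)&(p[...,2]<70)
m[:180]=0;m[230:]=0
print(blobs(m))
E
```

```text
t: 2.38
ee_pos: [429.9, 29.2, 398.3]
orientation: [-1.305, 0.941, 0.661]
ft_force: [-0.0, -0.1, 0.5]
width: 0.6
[(167, array([356.1, 210.2]), array([348, 203,  17,  15], dtype=int32))]
```

View pics/w2.png

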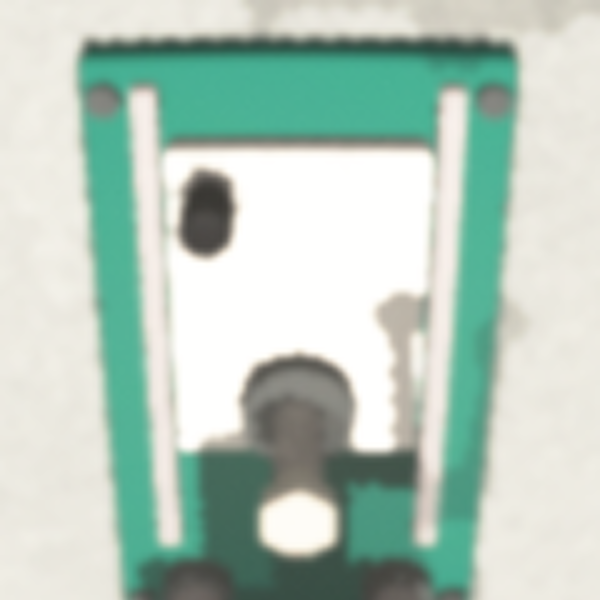

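```bash
python3 - <<'E'
from h import *
import pickle
im=pickle.load(open("w2.pkl","rb"))
f=lambda u,v,z:wonz(im,260+(u+.5)/5-.5,75+(v+.5)/5-.5,z)
A=f(80,55,20);B=f(517,55,20);d=B-A;yaw=np.degrees(np.arctan2(-d[0],d[1]));print("front",A,B,np.linalg.norm(d),yaw)
c=f(165,148,36);e=f(435,150,36);print("carr front",c,e,np.linalg.norm(e-c))
k=f(206,232,72);n=f(298,405,50);print("knob",k,"nest",n)
ball=wonz(im,356.1,210.2,233.7);print("ball",ball)
for yw in(-11.5,yaw):
    G=Rg(yw);O=(A+B)/2+G@[165,0,0];O[2]=0
    print(yw,O,"knob",G.T@(k-O),"nest",G.T@(n-O),"cf",G.T@((c+e)/2-O),"ball",G.T@(ball-O))
    Q=G@[0,0,0]
# bolt head height: ray vs plane gauge y=0, x = nest x
    P=f(298,522,0); C,dd=wray(im,260+298.5/5-.5,75+522.5/5-.5); g0=G.T@(C-O);gd=G.T@dd
    for xn in(-45,-42,-38,-34): s=(xn-g0[0])/gd[0];print(xn,(g0+s*gd).round(1))
E
```

```text
front [475.44611128 -52.47680203  20.        ] [504.51702537  90.09154859  20.        ] 145.5020709270274 -11.525103200850475
carr front [508.74857431 -30.29646526  36.        ] [527.39515994  57.43829909  36.        ] 89.69439242051598
knob [524.11319827 -18.17137644  72.        ] nest [611.91709553  -6.23261967  50.        ]
ball [574.85103335  48.27624791 233.7       ]
-11.5 [651.66914459 -14.0883359    0.        ] knob [-124.18119566  -29.43163783   72.        ] nest [-40.52019285  -0.2272735   50.        ] cf [-136.42964076    0.46897189   36.        ] ball [-87.70946321  45.7975282  233.7       ]
-45 [-45.   -0.4 121.3]
-42 [-42.   -0.4 117.7]
-38 [-38.   -0.4 112.9]
-34 [-34.   -0.3 108.1]
-11.525103200850475 [651.65471636 -14.15917349   0.        ] knob [-124.16830459  -29.41375092   72.        ] nest [-40.52010522  -0.1727347   50.        ] cf [-136.42984897    0.48148948   36.        ] ball [-87.72953606  45.83138738 233.7       ]
-45 [-45.   -0.3 121.3]
-42 [-42.   -0.3 117.7]
-38 [-38.   -0.3 112.9]
-34 [-34.   -0.3 108.1]
```

```bash
python3 - <<'E'
from h import *
from workcell import *
import pickle
im=pickle.load(open("w2.pkl","rb"));T=get_image("top");S=get_image("scene")
for n,i in(("t3",T),("s3",S)): cv2.imwrite(f"pics/{n}.png",i["pixels"][:,:,::-1])
c1,d1=wray(im,356.1,210.2);G=Rg(-11.5);O=np.array([653,-15,0])
c2,d2=ray(T,293.8,203.6)
A=np.zeros((3,3));b=np.zeros(3)
for c,r in((c1,d1),(c2,d2/np.linalg.norm(d2))):
    P=np.eye(3)-np.outer(r,r);A+=P;b+=P@c
p=np.linalg.solve(A,b);g=G.T@(p-O);print("ball tri",p,g, "ang above level",np.arctan2(g[2]-172.5,-g[0]),np.hypot(g[2]-172.5,g[0]))
# ray/arc: top and wrist
for c,d in((c1,d1),(c2,d2)):
    gc=G.T@(c-O);gd=G.T@d
    for a in np.arange(0,.8,.1):
        x,z=-95*np.cos(a),172.5+95*np.sin(a); s=(z-gc[2])/gd[2]; print(round(a,1),x.round(1),(gc+s*gd).round(1))
E
```

```text
ball tri [585.06727817  47.56700157 223.7656643 ] [-79.04280624  47.7673441  223.7656643 ] ang above level 0.5753770518668115 94.21217306504606
0.0 -95.0 [-26.8  57.  172.5]
0.1 -94.5 [-36.5  55.4 182. ]
0.2 -93.1 [-46.   53.8 191.4]
0.3 -90.8 [-55.4  52.2 200.6]
0.4 -87.5 [-64.5  50.6 209.5]
0.5 -83.4 [-73.2  49.1 218. ]
0.6 -78.4 [-81.5  47.7 226.1]
0.7 -72.7 [-89.2  46.4 233.7]
0.0 -95.0 [-73.9  50.9 172.5]
0.1 -94.5 [-74.8  50.2 182. ]
0.2 -93.1 [-75.8  49.6 191.4]
0.3 -90.8 [-76.7  49.  200.6]
0.4 -87.5 [-77.6  48.4 209.5]
0.5 -83.4 [-78.4  47.8 218. ]
0.6 -78.4 [-79.2  47.2 226.1]
0.7 -72.7 [-80.   46.7 233.7]
```

```bash
cat >> h.py <<'E'
O=np.array([653,-15,0.]);YAW=-11.5;G=Rg(YAW)
def W(g): return O+G@np.array(g,float)
def g(p): return (G.T@(np.array(p)-O)).round(1)
E
python3 - <<'E'
from h import *
from workcell import *
o=get_obs();print(g(o["ee_pos"]))
for q in([-165,-30,100],[-165,-30,58]):print(W(q),delta(o,W(q),tool(YAW,30)))
E
```

```text
[-227.4   -1.4  397.6]
[485.33138571 -11.50203196 100.        ] (array([28.91,  9.45, -2.85]), array([-0.07, -0.04, -0.05]))
[485.33138571 -11.50203196  58.        ] (array([32.55, 11.54, -2.85]), array([-0.07, -0.04, -0.05]))
```

```bash
python3 -m crank '[[[4.8,1.6,-0.6],[0,0,0],0],[[4.8,1.6,-0.6],[0,0,0],0],[[4.8,1.6,-0.6],[0,0,0],0],[[4.8,1.6,-0.6],[0,0,0],0],[[4.8,1.6,-0.5],[0,0,0],0]]'; python3 -m crank '[[[4.9,1.5,0],[0,0,0],0],[[2,1,0],[0,0,0],0],[[1.6,1,0],[0,0,0],0],[[0,0,0],[0,0,0],0]]'; python3 - <<'E'
from h import *
from workcell import *
o=get_obs();print(g(o["ee_pos"]),o["ft_force"])
q=[-165,-30,58];print(delta(o,W(q),tool(YAW,30)))
i=get_image("scene");cv2.imwrite("pics/s4.png",cv2.resize(i["pixels"][100:300,230:410,::-1],None,fx=3,fy=3))
i=get_image("top");cv2.imwrite("pics/t4.png",cv2.resize(i["pixels"][140:300,250:390,::-1],None,fx=3.5,fy=3.5))
E
```

```text
t: 3.15
ee_pos: [471.2, -11.8, 169.7]
orientation: [-1.313, 0.95, 0.646]
ft_force: [0.9, -0.3, 0.9]
width: 0.1
t: 3.65
ee_pos: [485.3, -16.9, 125.5]
orientation: [-1.316, 0.967, 0.658]
ft_force: [-0.3, 0.1, 0.2]
width: 0.2
[-164.   -35.2  125.5] [-0.25427269  0.10098896  0.19462939]
(array([5.82, 3.4 , 0.68]), array([ 0.25, -1.37, -0.65]))
```

View pics/s4.png

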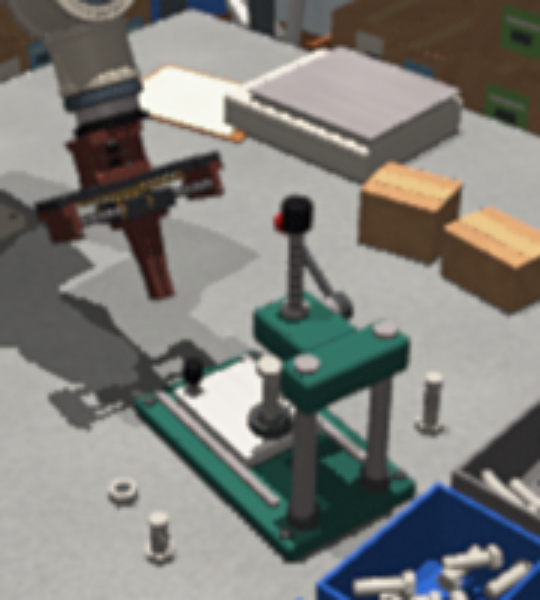

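View pics/t4.png

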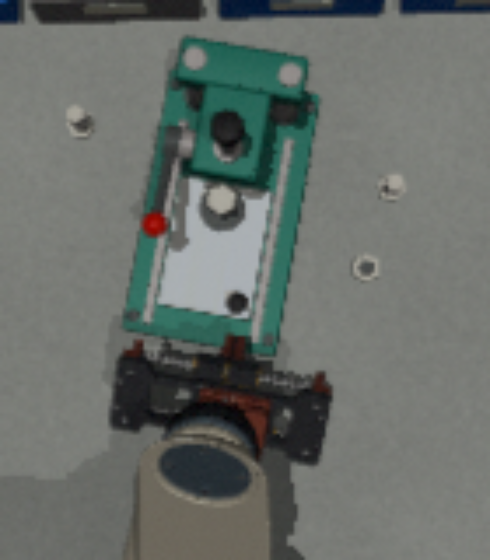

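The gripper stands in front of the carriage knob (top view: fingers about (232,345), knob (237,302) in the crop). It is still 67 mm too high because the rows were cut short. I'll check the joints.

```bash
python3 -m crank '[[[1.5,1,0.3],[0,-0.7,-0.3],0],[[1.5,1,0.3],[0,-0.7,-0.3],0]]'; python3 - <<'E'
from h import *
from workcell import *
o=get_obs();print(g(o["ee_pos"]),o["ft_force"],o["qpos"].round(3))
q=[-165,-30,58];print(delta(o,W(q),tool(YAW,30)))
E
```

```text
t: 4.0
ee_pos: [489.8, -9.5, 111.6]
orientation: [-1.291, 0.964, 0.686]
ft_force: [0.4, -0.3, 0.8]
width: 0.4
[-161.1  -27.1  111.6] [ 0.41940098 -0.29923935  0.82515298] [ 0.022  0.324  2.31  -1.311  0.108 -0.062]
(array([ 4.54,  2.87, -0.3 ]), array([-0.1 ,  0.01, -1.92]))
```

Joints 4 and 5 are at their limits, so a 30° tilt is too much this close in. 15° still clears the ball.

```bash
python3 -m crank '[[[-1,0,0],[0,0,8],0],[[-1,0,0],[0,0,8],0],[[0,0,0],[0,0,0],0]]'; python3 - <<'E'
from h import *
from workcell import *
o=get_obs();print(g(o["ee_pos"]),o["ft_force"],o["qpos"].round(3))
q=[-165,-30,58];print(delta(o,W(q),tool(YAW,15)))
E
```

```text
t: 4.38
ee_pos: [493.8, -30.1, 120.3]
orientation: [-1.293, 1.054, 0.683]
ft_force: [0.0, -0.9, -0.2]
width: 0.1
[-153.   -46.5  120.3] [ 0.00155583 -0.88609585 -0.20968659] [ 0.01   0.308  2.259 -0.771  0.218 -0.609]
(array([5.02, 3.75, 1.93]), array([-0.92, -3.6 , 10.14]))
```

```bash
python3 -m crank '[[[0,0.5,1],[-0.4,-1.8,5],0],[[0,0.7,0.9],[-0.5,-1.8,5],0],[[0,0,0],[0,0,0],0]]'; python3 - <<'E'
from h import *
from workcell import *
o=get_obs();print(g(o["ee_pos"]),o["ft_force"],o["qpos"].round(3))
q=[-165,-30,58];print(delta(o,W(q),tool(YAW,15)))
E
```

```text
t: 4.75
ee_pos: [487.7, -17.6, 115.1]
orientation: [-1.221, 1.118, 0.814]
ft_force: [-0.2, -0.3, -0.9]
width: 0.9
[-161.5  -35.5  115.1] [-0.20097319 -0.28078382 -0.93239267] [-0.008  0.316  2.193 -0.243  0.35  -1.152]
(array([5.33, 2.04, 0.68]), array([-0.36, -1.48,  2.3 ]))
```

```bash
python3 -m crank '[[[1,0.5,0.3],[-0.2,-0.7,1.2],0],[[1.3,0.5,0.3],[-0.2,-0.7,1.2],0],[[1.5,0.5,0],[0,0,0],0],[[1.5,0.5,0],[0,0,0],0],[[0,0,0],[0,0,0],0]]'; python3 - <<'E'
from h import *
from workcell import *
o=get_obs();print(g(o["ee_pos"]),o["ft_force"],o["qpos"].round(3))
q=[-165,-30,58];print(delta(o,W(q),tool(YAW,15)))
E
```

```text
t: 5.38
ee_pos: [481.4, -10.8, 57.2]
orientation: [-1.194, 1.128, 0.867]
ft_force: [0.1, 0.3, 0.4]
width: 0.3
[-169.   -30.1   57.2] [0.07367704 0.25351847 0.43964651] [-0.016  0.446  2.202 -0.198  0.248 -1.202]
(array([ 0.03, -0.41,  0.01]), array([ 0.14, -0.11, -0.35]))
```

```bash
python3 -m crank '[[[0.52,-1.93,0],[0,0,0],0],[[0.21,-0.77,0],[0,0,0],0],[[0.21,-0.77,0],[0,0,0],0],[[0.21,-0.77,0],[0,0,0],0],[[0,0,0],[0,0,0],0]]'; python3 - <<'E'
from h import *
from workcell import *
o=get_obs();print(g(o["ee_pos"]),g(o["ft_force"]+O),o["qpos"].round(3))
i=get_image("scene");cv2.imwrite("pics/s5.png",cv2.resize(i["pixels"][120:290,240:400,::-1],None,fx=3.5,fy=3.5))
E
```

```text
t: 6.0
ee_pos: [526.7, -19.3, 58.3]
orientation: [-1.193, 1.124, 0.866]
ft_force: [-0.8, -1.2, -0.1]
width: 0.2
[-122.9  -29.4   58.3] [-0.6 -1.3 -0.1] [-0.035  0.482  2.108 -0.143  0.299 -1.274]
```

View pics/s5.png

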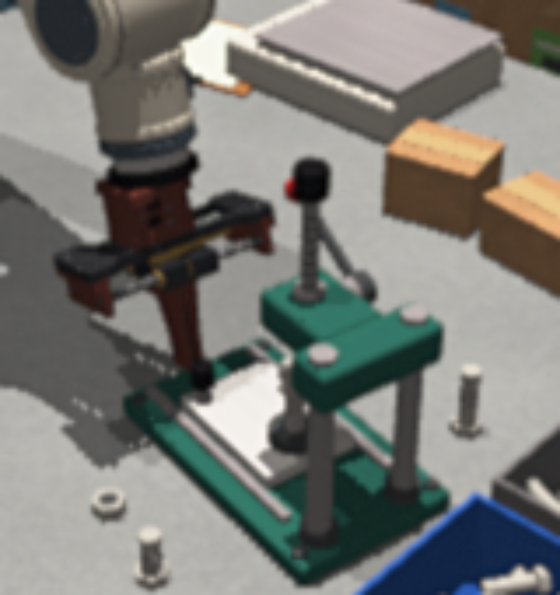

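The carriage has moved in with the finger behind its knob (202,375 in the crop). I'll finish in small steps, watching the force.

```bash
python3 -m crank '[[[0.1,-0.39,0],[0,0,0],0],[[0.1,-0.39,0],[0,0,0],0],[[0.08,-0.29,0],[0,0,0],0],[[0,0,0],[0,0,0],0]]'; python3 -m crank '[[[0.05,-0.19,0],[0,0,0],0],[[0,0,0],[0,0,0],0]]';python3 -m crank '[[[0.05,-0.19,0],[0,0,0],0],[[0,0,0],[0,0,0],0]]'
```

```text
t: 6.55
ee_pos: [537.3, -21.4, 58.2]
orientation: [-1.193, 1.124, 0.866]
ft_force: [-2.2, 0.2, 1.5]
width: 0.6
t: 6.8
ee_pos: [538.9, -21.7, 58.1]
orientation: [-1.193, 1.125, 0.867]
ft_force: [-1.9, -1.4, 0.5]
width: 0.6
t: 7.05
ee_pos: [540.9, -22.1, 58.1]
orientation: [-1.193, 1.125, 0.867]
ft_force: [-2.7, 0.1, 1.2]
width: -0.0
```

```bash
python3 -m crank '[[[0.05,-0.19,0],[0,0,0],0],[[0,0,0],[0,0,0],0]]'; python3 -m crank '[[[0.05,-0.19,0],[0,0,0],0],[[0,0,0],[0,0,0],0]]';python3 -m crank '[[[0.05,-0.19,0],[0,0,0],0],[[0,0,0],[0,0,0],0]]'
```

```text
t: 7.3
ee_pos: [542.6, -22.5, 58.1]
orientation: [-1.193, 1.125, 0.867]
ft_force: [-3.5, -0.1, 1.6]
width: 0.4
t: 7.55
ee_pos: [542.9, -22.7, 57.7]
orientation: [-1.192, 1.127, 0.869]
ft_force: [-8.4, 1.7, 6.5]
width: 0.4
t: 7.8
ee_pos: [543.1, -22.9, 57.3]
orientation: [-1.19, 1.13, 0.871]
ft_force: [-13.8, 3.4, 11.7]
width: 0.3
```

The carriage is against its end stop: force jumped 3 → 8 → 14 N with no further motion. Backing off, rising, then going over the rod knob.

```bash
python3 -m crank '[[[-0.5,1.93,0],[0,0,0],0],[[-0.5,1.93,0],[0,0,0],0],[[-5,0,0],[0,0,0],0],[[-6,0,0],[0,0,0],0],[[-6,0,0],[0,0,0],0]]'; python3 -m crank '[[[-6,0,0],[0,0,5],0],[[-6,0,0],[0,0,5],0],[[-4,0,0],[0,0,5],0],[[0,0,0],[0,0,0],0]]'; python3 - <<'E'
from h import *
from workcell import *
import pickle
o=get_obs();print(g(o["ee_pos"]),o["ft_force"],o["qpos"].round(3))
print(delta(o,W([0,0,340]),tool(YAW,0)))
i=get_image("wrist");pickle.dump(i,open("w6.pkl","wb"));cv2.imwrite("pics/w6.png",i["pixels"][:,:,::-1])
i=get_image("top");cv2.imwrite("pics/t6.png",cv2.resize(i["pixels"][140:260,250:390,::-1],None,fx=5,fy=5,interpolation=2))
i=get_image("scene");pickle.dump(i,open("s6.pkl","wb"));cv2.imwrite("pics/s6.png",cv2.resize(i["pixels"][150:300,260:400,::-1],None,fx=4,fy=4,interpolation=2))
E
```

```text
t: 8.43
ee_pos: [465.4, -6.6, 224.5]
orientation: [-1.193, 1.123, 0.866]
ft_force: [1.3, -0.4, 0.9]
width: 0.6
t: 8.93
ee_pos: [440.0, -1.2, 383.1]
orientation: [-1.063, 1.293, 1.059]
ft_force: [-0.1, 0.5, -0.6]
width: 0.0
[-211.5  -29.   383.1] [-0.05765765  0.54354951 -0.64910598] [-3.000e-02 -3.100e-02  1.824e+00  1.000e-03  1.344e+00 -1.402e+00]
(array([  4.4 , -21.14,   2.86]), array([0.1 , 0.07, 0.22]))
```

View pics/t6.png

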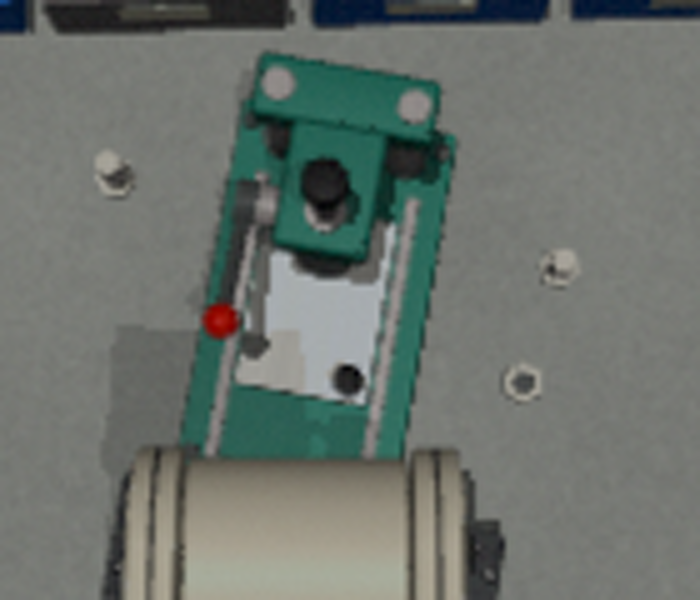

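View pics/s6.png

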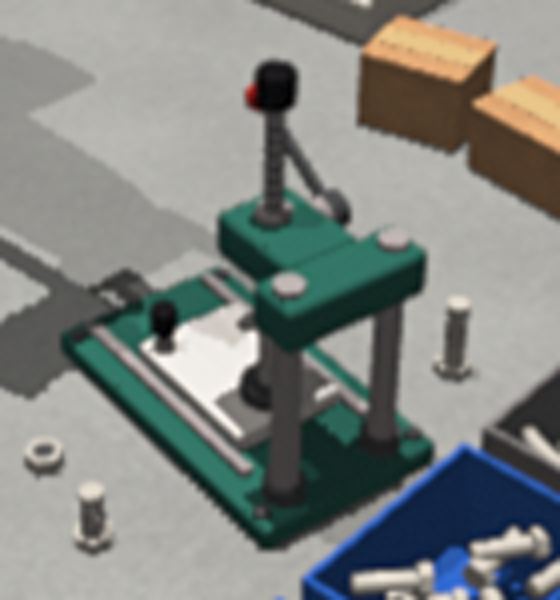

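View pics/w6.png

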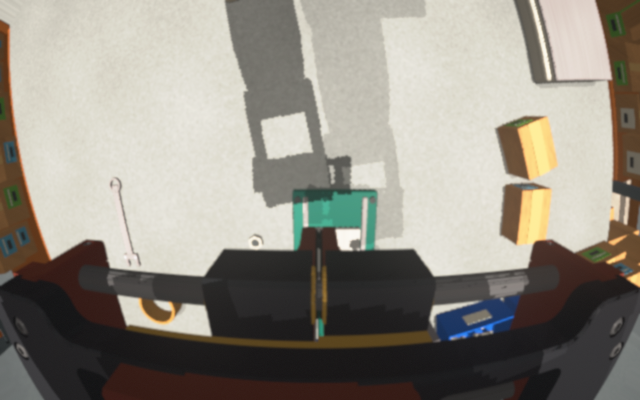

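Top view: the carriage is home, with the knob at crop (348,380) and the bolt now hidden under the bridge. The rod knob is at (325,181) there and (276,71) in the scene crop. Triangulating the knob top and checking the carriage knob.

```bash
python3 - <<'E'
from h import *
from workcell import *
import pickle
T=get_image("top");S=pickle.load(open("s6.pkl","rb"))
k=onz(T,250+348.5/5-.5,140+380.5/5-.5,72);print("carr knob",k,g(k))
p=tri([T,S],[(250+325.5/5-.5,140+181/5-.5),(260+276.5/4-.5,150+71.5/4-.5)]);print("rodknob top",p,g(p), onz(T,250+325.5/5-.5,140+181/5-.5,306))
E
```

```text
carr knob [560.55579964 -27.85677021  72.        ] [-88. -31.  72.]
rodknob top [653.54396607 -15.54391013 299.93234974] [  0.6  -0.4 299.9] [652.25623958 -15.7623129  306.        ]
```

```bash
python3 -m crank '[[[0,-4.5,0.6],[0,0,0],0],[[0,-4.5,0.6],[0,0,0],0],[[0,-4.5,0.6],[0,0,0],0],[[2,-4.5,0.6],[0,0,0],0],[[2.4,-3.1,0.5],[0,0,0],0]]'; python3 -m crank '[[[1,0,0],[0,0,0],0],[[0,0,0],[0,0,0],0],[[0,0,0],[0,0,0],0]]'; python3 - <<'E'
from h import *
from workcell import *
o=get_obs();print(g(o["ee_pos"]),o["ft_force"],o["qpos"].round(3))
print(delta(o,W([0,0,315]),tool(YAW,0)))
i=get_image("top");cv2.imwrite("pics/t7.png",cv2.resize(i["pixels"][140:260,250:390,::-1],None,fx=5,fy=5,interpolation=2))
i=get_image("scene");cv2.imwrite("pics/s7.png",cv2.resize(i["pixels"][120:270,260:400,::-1],None,fx=4,fy=4,interpolation=2))
E
```

```text
t: 9.75
ee_pos: [650.5, -14.3, 332.2]
orientation: [-1.059, 1.301, 1.065]
ft_force: [0.0, -0.3, -0.4]
width: 0.8
t: 10.12
ee_pos: [648.5, -14.2, 325.3]
orientation: [-1.06, 1.299, 1.064]
ft_force: [0.9, -0.2, 0.7]
width: 0.6
[-4.500e+00 -1.000e-01  3.253e+02] [ 0.85674421 -0.17404691  0.7480597 ] [-0.04   0.368  1.47   0.     1.307 -1.413]
(array([ 1.03, -0.46,  0.01]), array([ 0.11, -0.01, -0.21]))
```

View pics/s7.png

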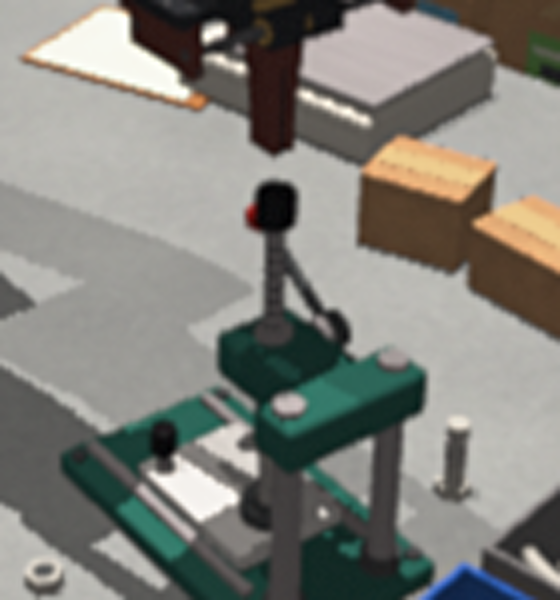

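```bash
python3 -m crank '[[[0.8,-0.4,0],[0,0,0],0],[[0.3,0,0],[0,0,0],0],[[0.1,0,0],[0,0,0],0],[[0.1,0,0],[0,0,0],0],[[0.1,0,0],[0,0,0],0]]'; python3 -m crank '[[[0.1,0,0],[0,0,0],0],[[0.1,0,0],[0,0,0],0],[[0.1,0,0],[0,0,0],0],[[0.1,0,0],[0,0,0],0]]';python3 -m crank '[[[0.1,0,0],[0,0,0],0],[[0.1,0,0],[0,0,0],0],[[0.1,0,0],[0,0,0],0],[[0.1,0,0],[0,0,0],0]]'
```

```text
t: 10.85
ee_pos: [653.1, -15.0, 310.4]
orientation: [-1.059, 1.3, 1.065]
ft_force: [-0.0, -0.5, -0.7]
width: 0.4
t: 11.35
ee_pos: [653.0, -15.1, 306.4]
orientation: [-1.059, 1.3, 1.065]
ft_force: [-1.0, 0.5, -0.2]
width: 0.2
t: 11.85
ee_pos: [653.0, -15.0, 302.4]
orientation: [-1.059, 1.3, 1.065]
ft_force: [0.2, -0.3, 0.1]
width: 0.7
```

```bash
for i in 1 ; do python3 -m crank '[[[0.1,0,0],[0,0,0],0],[[0.1,0,0],[0,0,0],0],[[0.1,0,0],[0,0,0],0],[[0.1,0,0],[0,0,0],0]]'; done; python3 -m crank '[[[0.1,0,0],[0,0,0],0],[[0.1,0,0],[0,0,0],0],[[0.1,0,0],[0,0,0],0],[[0.1,0,0],[0,0,0],0]]';python3 -m crank '[[[0.1,0,0],[0,0,0],0],[[0.1,0,0],[0,0,0],0],[[0.1,0,0],[0,0,0],0],[[0.1,0,0],[0,0,0],0]]'; python3 - <<'E'
from h import *
from workcell import *
i=get_image("scene");cv2.imwrite("pics/s8.png",cv2.resize(i["pixels"][120:270,260:400,::-1],None,fx=4,fy=4,interpolation=2))
E
```

```text
t: 12.35
ee_pos: [653.0, -15.0, 298.6]
orientation: [-1.059, 1.3, 1.065]
ft_force: [-0.0, -0.6, 1.7]
width: 1.1
t: 12.85
ee_pos: [653.0, -15.0, 294.4]
orientation: [-1.059, 1.3, 1.065]
ft_force: [0.5, -0.7, 2.0]
width: 0.4
t: 13.35
ee_pos: [653.0, -15.1, 290.4]
orientation: [-1.059, 1.3, 1.065]
ft_force: [0.1, 0.1, 1.7]
width: 0.5
```

View pics/s8.png

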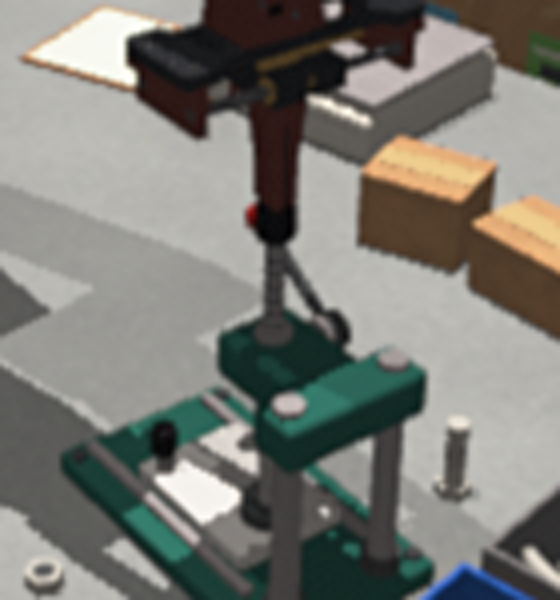

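The finger sits on the rod knob at (276,215) and the rod is moving down at about 2 N. Shortening the steps now.

```bash
python3 -m crank '[[[0.1,0,0],[0,0,0],0],[[0.1,0,0],[0,0,0],0],[[0.1,0,0],[0,0,0],0]]'
```

```text
t: 13.78
ee_pos: [653.0, -15.0, 287.4]
orientation: [-1.059, 1.3, 1.065]
ft_force: [0.3, 0.7, 2.4]
width: 0.6
```

```bash
python3 -m crank '[[[0.1,0,0],[0,0,0],0],[[0.1,0,0],[0,0,0],0],[[0.1,0,0],[0,0,0],0]]'
```

```text
t: 14.15
ee_pos: [652.9, -15.1, 284.4]
orientation: [-1.059, 1.3, 1.065]
ft_force: [0.5, -0.1, 2.2]
width: 0.1
```

```bash
python3 -m crank '[[[0.08,0,0],[0,0,0],0],[[0.08,0,0],[0,0,0],0]]'
```

```text
t: 14.4
ee_pos: [652.9, -15.0, 282.8]
orientation: [-1.059, 1.3, 1.065]
ft_force: [0.3, 0.1, 2.2]
width: 0.6
```

```bash
python3 -m crank '[[[0.08,0,0],[0,0,0],0],[[0.08,0,0],[0,0,0],0]]'
```

```text
t: 14.65
ee_pos: [653.0, -15.0, 281.2]
orientation: [-1.059, 1.3, 1.065]
ft_force: [1.1, -0.1, 2.0]
width: 0.6
```

```bash
python3 -m crank '[[[0.08,0,0],[0,0,0],0],[[0.08,0,0],[0,0,0],0]]'
```

```text
t: 14.9
ee_pos: [652.9, -15.0, 279.6]
orientation: [-1.059, 1.3, 1.065]
ft_force: [1.0, 0.3, 1.6]
width: 0.2
```

```bash
python3 -m crank '[[[0.08,0,0],[0,0,0],0],[[0.08,0,0],[0,0,0],0]]'
```

```text
t: 15.15
ee_pos: [652.9, -15.0, 278.0]
orientation: [-1.059, 1.3, 1.065]
ft_force: [2.1, 0.5, 1.8]
width: 0.1
```

```bash
python3 -m crank '[[[0.08,0,0],[0,0,0],0],[[0.08,0,0],[0,0,0],0]]'
```

```text
t: 15.4
ee_pos: [652.9, -15.0, 276.4]
orientation: [-1.059, 1.3, 1.065]
ft_force: [2.4, -0.2, 1.2]
width: 0.5
```

```bash
python3 -m crank '[[[0.08,0,0],[0,0,0],0]]'
```

```text
t: 15.52
ee_pos: [652.9, -15.0, 275.6]
orientation: [-1.059, 1.3, 1.065]
ft_force: [1.6, -1.0, 2.2]
width: 0.4
```

```bash
python3 -m crank '[[[0.07,0,0],[0,0,0],0],[[0.07,0,0],[0,0,0],0]]'
```

```text
t: 15.78
ee_pos: [652.9, -15.0, 274.2]
orientation: [-1.059, 1.3, 1.065]
ft_force: [2.3, 0.2, 1.9]
width: 0.4
```

```bash
python3 -m crank '[[[0.07,0,0],[0,0,0],0],[[0.07,0,0],[0,0,0],0]]'
```

```text
t: 16.02
ee_pos: [652.9, -15.0, 272.8]
orientation: [-1.059, 1.3, 1.065]
ft_force: [1.9, 0.1, 1.3]
width: 0.6
```

```bash
python3 -m crank '[[[0.07,0,0],[0,0,0],0],[[0.07,0,0],[0,0,0],0]]'
```

```text
t: 16.27
ee_pos: [652.8, -15.0, 271.4]
orientation: [-1.059, 1.3, 1.065]
ft_force: [2.6, -0.9, 1.9]
width: 0.6
```

```bash
python3 -m crank '[[[0.07,0,0],[0,0,0],0],[[0.07,0,0],[0,0,0],0]]'
```

```text
t: 16.52
ee_pos: [653.0, -15.1, 270.9]
orientation: [-1.059, 1.299, 1.064]
ft_force: [-2.3, -0.8, 9.3]
width: 0.4
```

Contact: the force rose from 2 to 9 N, with the knob at about 271 mm, so the head top is at about 110 mm, matching the vision estimate of about 111. Holding briefly.

```bash
python3 -m crank '[[[0,0,0],[0,0,0],0],[[0,0,0],[0,0,0],0],[[0,0,0],[0,0,0],0]]'
```

```text
t: 16.9
ee_pos: [652.9, -15.0, 270.9]
orientation: [-1.06, 1.299, 1.064]
ft_force: [-0.2, -0.6, 6.7]
width: 0.4
```

```bash
python3 -m crank '[[[-0.1,0,0],[0,0,0],0],[[-0.4,0,0],[0,0,0],0],[[-3,0,0],[0,0,0],0],[[-1,3,1.5],[0,0,-5],0],[[0,4,2],[0,0,-5],0]]'; python3 - <<'E'
from h import *
from workcell import *
o=get_obs();print(g(o["ee_pos"]),o["ft_force"],o["qpos"].round(3))
print(delta(o,W([-86,48,255]),tool(YAW,15)))
E
```

```text
t: 17.52
ee_pos: [591.9, 33.2, 312.8]
orientation: [-1.151, 1.181, 0.929]
ft_force: [-0.4, 0.5, 0.2]
width: 0.3
[-69.5  35.  312.8] [-0.35207604  0.47516124  0.19463138] [ 0.059  0.207  1.73  -0.051  1.037 -1.29 ]
(array([5.4 , 2.63, 1.3 ]), array([ 0.02,  0.04, -5.  ]))
```

```bash
python3 -m crank '[[[2,1.3,0.6],[0,0,-5],0],[[1.5,0.5,0.6],[0,0,0],0],[[1.5,0,0],[0,0,0],0],[[0,0,0],[0,0,0],0]]'; python3 - <<'E'
from h import *
from workcell import *
import pickle
o=get_obs();print(g(o["ee_pos"]),o["ft_force"],o["qpos"].round(3))
print(delta(o,W([-86,48,238]),tool(YAW,15)))
i=get_image("top");cv2.imwrite("pics/t9.png",cv2.resize(i["pixels"][140:260,250:390,::-1],None,fx=5,fy=5,interpolation=2))
i=get_image("scene");cv2.imwrite("pics/s9.png",cv2.resize(i["pixels"][120:270,260:400,::-1],None,fx=4,fy=4,interpolation=2))
i=get_image("wrist");cv2.imwrite("pics/w9.png",i["pixels"][:,:,::-1]);pickle.dump(i,open("w9.pkl","wb"))
E
```

```text
t: 18.02
ee_pos: [588.1, 45.6, 258.2]
orientation: [-1.191, 1.128, 0.868]
ft_force: [0.0, -0.6, -0.5]
width: 0.3
[-75.7  46.5 258.2] [ 0.00871034 -0.58615801 -0.548127  ] [ 0.096  0.231  1.846 -0.102  0.824 -1.215]
(array([1.69, 1.51, 0.16]), array([ 0.08, -0.04, -0.42]))
```

View pics/s9.png

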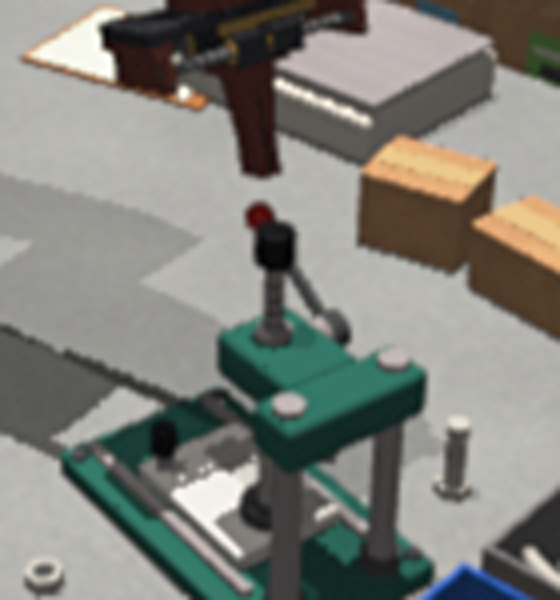

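View pics/w9.png

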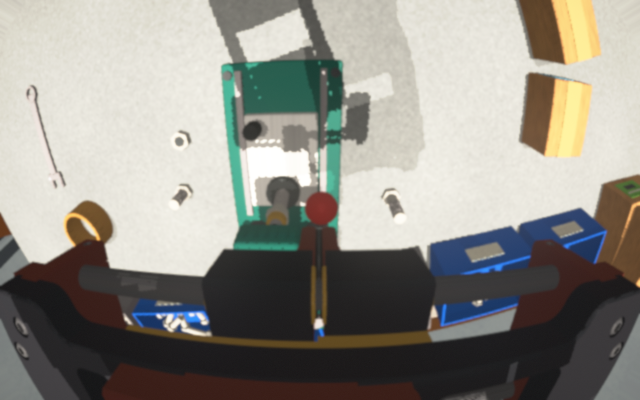

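View pics/t9.png

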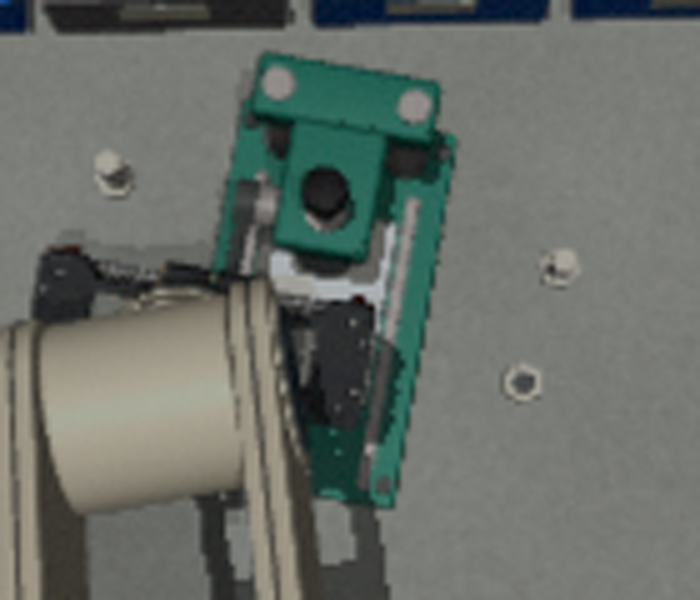

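Scene: the fingertip (262,175) is above the red ball (260,215). In the wrist view the ball at (321,208) is in line with the fingers (column 319), and the brass tip sits on the bolt head near (278,215). Solving the ball's place on its arc.

```bash
python3 - <<'E'
from h import *
from workcell import *
import pickle
i=pickle.load(open("w9.pkl","rb"));p=i["pixels"].astype(int)
m=(p[...,0]>90)&(p[...,1]<60)&(p[...,2]<60);m[:180]=0;m[226:]=0;m[:,:300]=0;m[:,345:]=0
bl=max(blobs(m),key=lambda x:x[0]);print(bl)
for uv in(bl[1],(321,208)):
    c,d=wray(i,*uv);c=G.T@(c-O);d=G.T@d
    best=min(np.arange(-.2,.75,.01),key=lambda a:np.linalg.norm(np.cross(np.array([-95*np.cos(a),48,172.5+95*np.sin(a)])-c,d)))
    q=np.array([-95*np.cos(best),48,172.5+95*np.sin(best)]);print(best,q,np.linalg.norm(np.cross(q-c,d)))
E
```

```text
(723, array([320.9, 208.3]), array([307, 193,  30,  32], dtype=int32))
0.5700000000000007 [-79.98059264  48.         223.76504463] 0.4511332120855752
0.5700000000000007 [-79.98059264  48.         223.76504463] 0.5609125381791134
```

```bash
python3 -m crank '[[[0.85,0.75,0.1],[0,0,0],0],[[0.85,0.75,0.05],[0,0,-0.4],0],[[0,0,0],[0,0,0],0]]'; python3 -m crank '[[[0.6,0.44,0],[0,0,0],0],[[0.6,0.44,0],[0,0,0],0],[[0.6,0.44,0],[0,0,0],0],[[0,0,0],[0,0,0],0]]'; python3 - <<'E'
from h import *
from workcell import *
o=get_obs();print(g(o["ee_pos"]),g(o["ft_force"]+O),o["qpos"].round(3))
print(delta(o,W([-102,48,180]),tool(YAW,15)))
i=get_image("scene");cv2.imwrite("pics/s10.png",cv2.resize(i["pixels"][120:270,260:400,::-1],None,fx=4,fy=4,interpolation=2))
E
```

```text
t: 18.55
ee_pos: [576.2, 49.6, 238.1]
orientation: [-1.196, 1.122, 0.863]
ft_force: [0.1, -0.2, 0.1]
width: 0.1
t: 19.05
ee_pos: [567.1, 51.8, 217.6]
orientation: [-1.194, 1.124, 0.865]
ft_force: [-9.3, 4.2, 7.2]
width: 0.7
[-97.5  48.3 217.6] [-9.9  2.3  7.2] [ 0.113  0.252  1.928 -0.121  0.719 -1.177]
(array([ 3.52,  1.4 , -0.03]), array([ 0.09, -0.01, -0.14]))
```

View pics/s10.png

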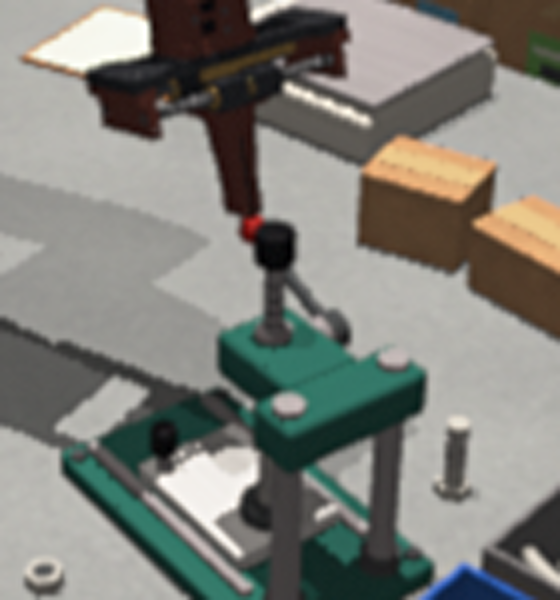

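The force pushes the tip forward off the ball (contact too near the front, at the tip's back edge). I'll lift, re-centre about 12 mm back, and press again.

```bash
python3 -m crank '[[[-1.5,-0.4,0],[0,0,0],0],[[0.35,-1.25,0],[0,0,0],0],[[0,0,0],[0,0,0],0]]'; python3 - <<'E'
from h import *
from workcell import *
o=get_obs();print(g(o["ee_pos"]),g(o["ft_force"]+O))
i=get_image("wrist");p=i["pixels"].astype(int)
m=(p[...,0]>90)&(p[...,1]<60)&(p[...,2]<60);m[:180]=0;m[:,:295]=0;m[:,350:]=0;m[235:]=0
bl=max(blobs(m),key=lambda x:x[0]);print(bl)
cv2.imwrite("pics/w11.png",cv2.resize(i["pixels"][150:300,240:400,::-1],None,fx=4,fy=4,interpolation=2))
c,d=wray(i,*bl[1]);c=G.T@(c-O);d=G.T@d
a=min(np.arange(-.2,.75,.01),key=lambda a:np.linalg.norm(np.cross(np.array([-95*np.cos(a),48,172.5+95*np.sin(a)])-c,d)))
print(a,-95*np.cos(a),172.5+95*np.sin(a))
E
```

```text
t: 19.48
ee_pos: [584.0, 48.4, 234.5]
orientation: [-1.196, 1.119, 0.86]
ft_force: [0.3, -0.2, 0.6]
width: 0.5
[-80.3  48.4 234.5] [ 0.3 -0.2  0.6]
(756, array([318.2, 213.4]), array([303, 198,  32,  31], dtype=int32))
0.4000000000000005 -87.50079443027407 209.49474251932185
```

View pics/w11.png

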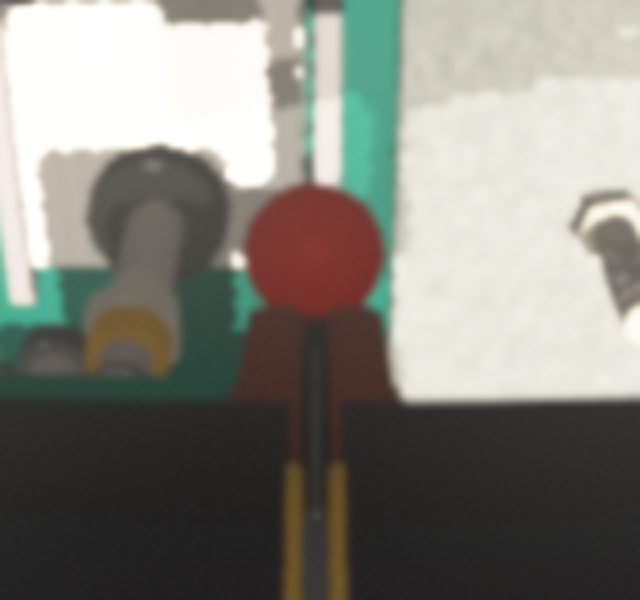

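```bash
python3 -m crank '[[[0.5,0.62,0],[0,0,0],0],[[0.56,0.62,0],[0,0,0],0],[[0.95,0.54,0],[0,0,0],0],[[0.95,0.54,0],[0,0,0],0],[[0,0,0],[0,0,0],0]]'; cat > st.py <<'E'
from h import *
from workcell import *
import sys
o=get_obs();print("tcp",g(o["ee_pos"]),"F",g(o["ft_force"]+O),"q",o["qpos"].round(2))
i=get_image("wrist");p=i["pixels"].astype(int)
m=(p[...,0]>80)&(p[...,1]<60)&(p[...,2]<60);m[:180]=0;m[:,:295]=0;m[:,350:]=0;m[228:]=0
bl=max(blobs(m),key=lambda x:x[0]);print(bl)
x0,y0,w,h=bl[2]
c,d=wray(i,x0+w/2-.5,y0+min(w,h)/2-.5 if h>w else y0+w/2-.5);c=G.T@(c-O);d=G.T@d
f=lambda a:np.linalg.norm(np.cross(np.array([-95*np.cos(a),48,172.5+95*np.sin(a)])-c,d))
a=min(np.arange(-.9,.75,.01),key=f);print("above level",round(a,2),"joint",round(.7-a,2),"ball",-95*np.cos(a),172.5+95*np.sin(a),"miss",f(a))
cv2.imwrite(f"pics/{sys.argv[1]}.png",cv2.resize(i["pixels"][150:270,240:400,::-1],None,fx=4,fy=4,interpolation=2))
E
python3 st.py w12
```

```text
t: 20.15
ee_pos: [565.8, 51.7, 197.6]
orientation: [-1.195, 1.123, 0.864]
ft_force: [-0.0, 0.9, -0.3]
width: 0.4
tcp [-98.8  48.  197.6] F [-0.2  0.9 -0.3] q [ 0.11  0.28  1.95 -0.13  0.67 -1.17]Traceback (most recent call last):
  File "st.py", line 7, in <module>
    bl=max(blobs(m),key=lambda x:x[0]);print(bl)
ValueError: max() iterable argument is empty
```

```bash
python3 - <<'E'
from workcell import *
import cv2
i=get_image("wrist");cv2.imwrite("pics/w13.png",cv2.resize(i["pixels"][150:300,240:400,::-1],None,fx=4,fy=4,interpolation=2))
i=get_image("scene");cv2.imwrite("pics/s13.png",cv2.resize(i["pixels"][120:270,260:400,::-1],None,fx=4,fy=4,interpolation=2))
E
```

```text
(no output)
```

View pics/w13.png

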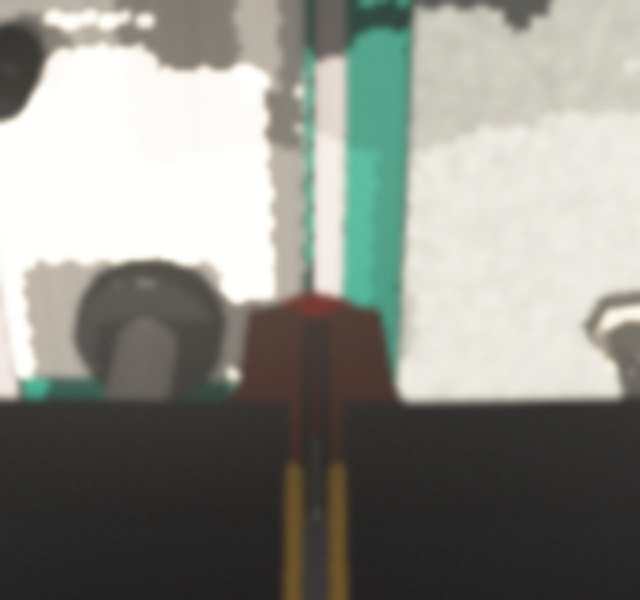

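View pics/s13.png

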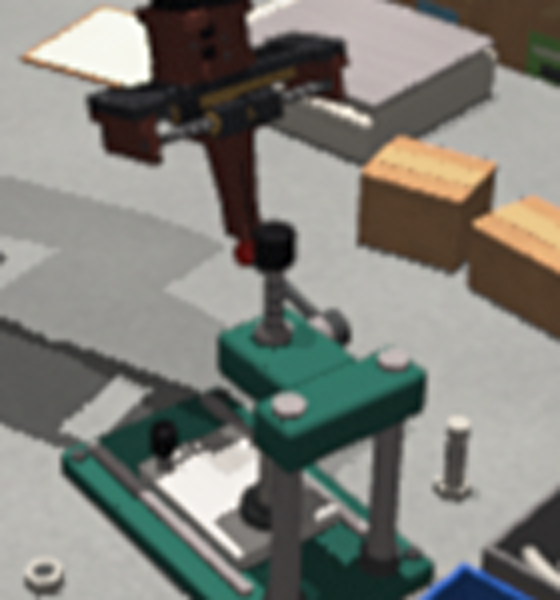

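The fingertips now sit over the ball: wrist view shows its front edge just visible at (316,303), and the scene shows the ball right under the tip at (245,252). Continuing along the arc.

```bash
python3 -m crank '[[[0.86,0.19,0],[0,0,0],0],[[0.86,0.19,0],[0,0,0],0],[[0,0,0],[0,0,0],0]]'; python3 -m crank '[[[0.93,0.19,0],[0,0,0],0],[[0.93,0.19,0],[0,0,0],0],[[0,0,0],[0,0,0],0]]'; python3 - <<'E'
from h import *
from workcell import *
o=get_obs();print(g(o["ee_pos"]),g(o["ft_force"]+O),o["qpos"].round(2))
i=get_image("wrist");cv2.imwrite("pics/w14.png",cv2.resize(i["pixels"][150:300,240:400,::-1],None,fx=4,fy=4,interpolation=2))
i=get_image("scene");cv2.imwrite("pics/s14.png",cv2.resize(i["pixels"][120:270,260:400,::-1],None,fx=4,fy=4,interpolation=2))
E
```

```text
t: 20.68
ee_pos: [568.2, 51.3, 180.8]
orientation: [-1.196, 1.121, 0.862]
ft_force: [0.7, -0.9, -0.3]
width: 0.7
t: 21.05
ee_pos: [570.1, 51.1, 162.4]
orientation: [-1.196, 1.12, 0.862]
ft_force: [1.0, -0.3, -0.9]
width: 0.3
[-94.4  48.2 162.4] [ 1.1 -0.1 -0.9] [ 0.11  0.34  1.97 -0.14  0.59 -1.15]
```

View pics/w14.png

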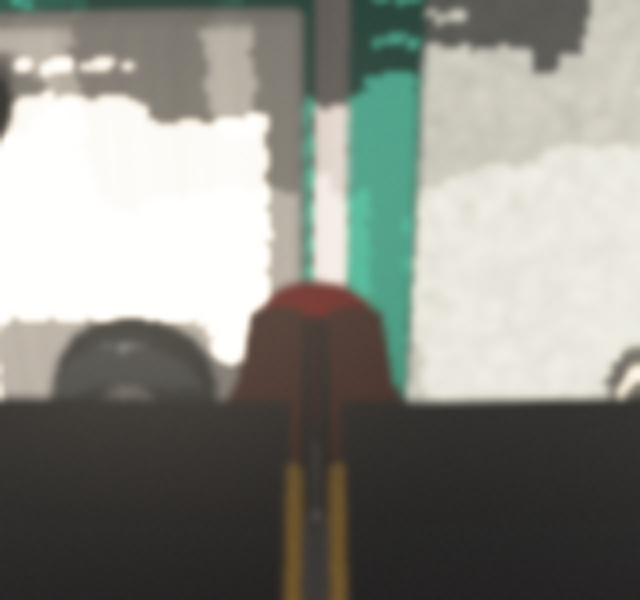

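View pics/s14.png

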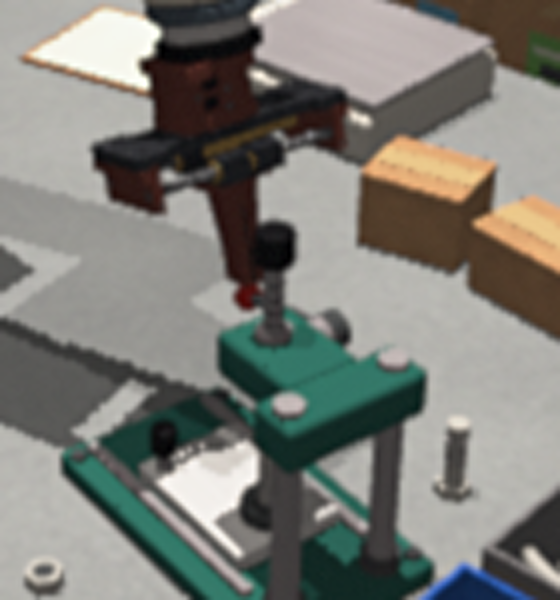

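```bash
python3 -m crank '[[[0.91,0.17,0],[0,0,0],0],[[0.91,0.17,0],[0,0,0],0],[[0,0,0],[0,0,0],0]]'; python3 -m crank '[[[0.9,-0.05,0],[0,0,0],0],[[0,0,0],[0,0,0],0]]'; python3 -m crank '[[[0.6,-0.05,0],[0,0,0],0],[[0,0,0],[0,0,0],0]]'; python3 - <<'E'
from h import *
from workcell import *
o=get_obs();print(g(o["ee_pos"]),g(o["ft_force"]+O),o["qpos"].round(2))
i=get_image("wrist");cv2.imwrite("pics/w15.png",cv2.resize(i["pixels"][150:300,240:400,::-1],None,fx=4,fy=4,interpolation=2))
i=get_image("scene");cv2.imwrite("pics/s15.png",cv2.resize(i["pixels"][120:270,260:400,::-1],None,fx=4,fy=4,interpolation=2))
E
```

```text
t: 21.52
ee_pos: [573.1, 50.8, 144.9]
orientation: [-1.197, 1.117, 0.86]
ft_force: [0.8, 0.4, 0.9]
width: 0.3
t: 21.78
ee_pos: [575.6, 50.3, 136.2]
orientation: [-1.197, 1.118, 0.86]
ft_force: [0.9, -0.7, 2.5]
width: 0.9
t: 22.02
ee_pos: [577.8, 49.9, 130.9]
orientation: [-1.197, 1.117, 0.86]
ft_force: [2.7, 0.4, 3.6]
width: 0.3
[-86.6  48.6 130.9] [2.5 0.9 3.6] [ 0.11  0.4   1.97 -0.16  0.52 -1.14]
```

View pics/w15.png

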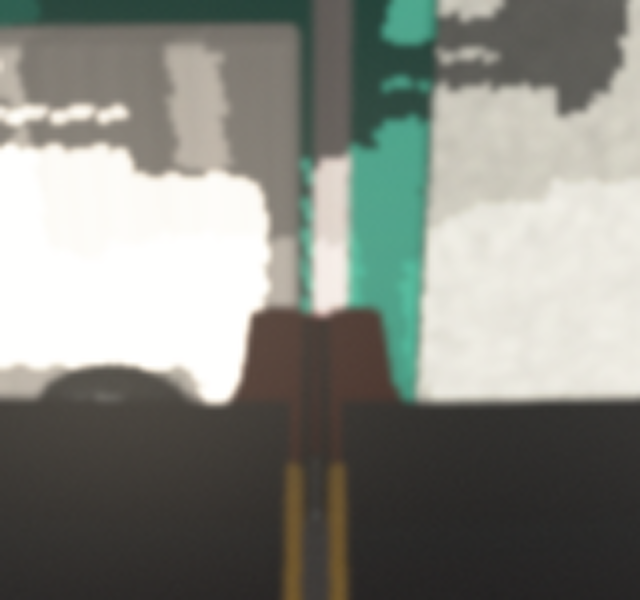

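View pics/s15.png

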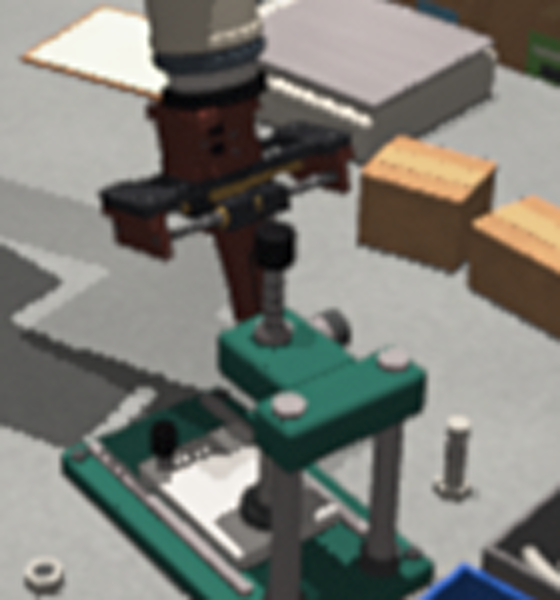

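```bash
python3 -m crank '[[[0.45,-0.14,0],[0,0,0],0],[[0.2,-0.06,0],[0,0,0],0],[[0,0,0],[0,0,0],0]]'; python3 - <<'E'
from h import *
from workcell import *
o=get_obs();print(g(o["ee_pos"]),g(o["ft_force"]+O),o["qpos"].round(2))
E
```

```text
t: 22.5
ee_pos: [580.5, 49.3, 124.9]
orientation: [-1.196, 1.119, 0.861]
ft_force: [0.4, 0.9, 6.5]
width: 0.3
[-83.8  48.5 124.9] [0.2 1.  6.5] [ 0.11  0.41  1.97 -0.16  0.51 -1.14]
```

```bash
python3 -m crank '[[[0.3,-0.1,0],[0,0,0],0],[[0,0,0],[0,0,0],0]]'; python3 -m crank '[[[0.3,-0.1,0],[0,0,0],0],[[0,0,0],[0,0,0],0]]'; python3 - <<'E'
from h import *
from workcell import *
o=get_obs();print(g(o["ee_pos"]),g(o["ft_force"]+O),o["qpos"].round(2))
E
```

```text
t: 22.75
ee_pos: [582.1, 48.9, 122.2]
orientation: [-1.196, 1.119, 0.861]
ft_force: [0.7, 0.4, 6.3]
width: 0.3
t: 23.0
ee_pos: [583.7, 48.6, 119.8]
orientation: [-1.196, 1.119, 0.861]
ft_force: [-1.7, 0.2, 9.7]
width: 0.6
[-80.6  48.5 119.8] [-1.7 -0.1  9.7] [ 0.1   0.43  1.96 -0.16  0.51 -1.14]
```

```bash
python3 -m crank '[[[0.25,-0.06,0],[0,0,0],0],[[0,0,0],[0,0,0],0]]'; python3 -m crank '[[[0.2,-0.05,0],[0,0,0],0],[[0,0,0],[0,0,0],0]]'; python3 - <<'E'
from h import *
from workcell import *
o=get_obs();print(g(o["ee_pos"]),g(o["ft_force"]+O),o["qpos"].round(2))
E
```

```text
t: 23.25
ee_pos: [584.3, 48.5, 118.8]
orientation: [-1.196, 1.119, 0.861]
ft_force: [-12.1, 2.1, 28.0]
width: 0.5
t: 23.5
ee_pos: [584.8, 48.5, 118.1]
orientation: [-1.196, 1.119, 0.861]
ft_force: [-21.3, 4.1, 43.9]
width: 0.6
[-79.5  48.6 118.1] [-21.7  -0.3  43.9] [ 0.1   0.43  1.96 -0.16  0.5  -1.14]
```

The lever is on its stop: force jumped to about 49 N with almost no motion, more than I intended. Backing off now.

```bash
python3 -m crank '[[[-0.5,0.2,0],[0,0,0],0],[[-2,1.5,0],[0,0,0],0],[[-4,3,0],[0,0,0],0],[[-5,3,0],[0,0,0],0],[[-5,3,0],[0,0,0],0]]'; python3 -m crank '[[[-5,3,0],[0,0,0],0],[[-4,2,0],[0,0,0],0],[[0,0,0],[0,0,0],0]]'; python3 - <<'E'
from h import *
from workcell import *
o=get_obs();print(g(o["ee_pos"]),g(o["ft_force"]+O),o["t"])
for n,(y0,y1,x0,x1,f) in dict(top=(140,260,250,390,5),scene=(150,300,260,400,4),wrist=(0,400,0,640,1)).items():
    i=get_image(n);cv2.imwrite(f"pics/{n}16.png",cv2.resize(i["pixels"][y0:y1,x0:x1,::-1],None,fx=f,fy=f,interpolation=2))
    import pickle;pickle.dump(i,open(n+"16.pkl","wb"))
E
```

```text
t: 24.12
ee_pos: [439.6, 76.8, 246.4]
orientation: [-1.195, 1.123, 0.863]
ft_force: [0.3, 0.9, -0.0]
width: 0.4
t: 24.5
ee_pos: [371.0, 91.7, 321.9]
orientation: [-1.197, 1.115, 0.861]
ft_force: [-1.0, 0.1, -0.8]
width: 0.3
[-297.6   48.3  321.9] [-1.  -0.1 -0.8] 24.5
```

View pics/top16.png

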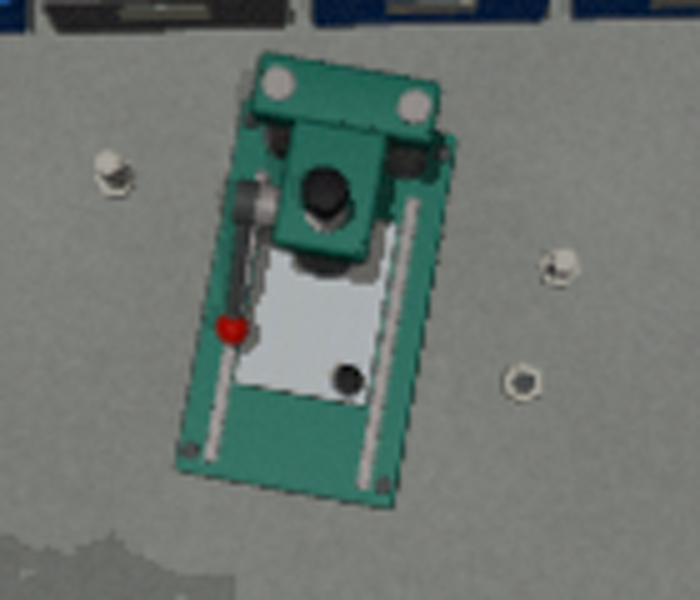

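View pics/scene16.png

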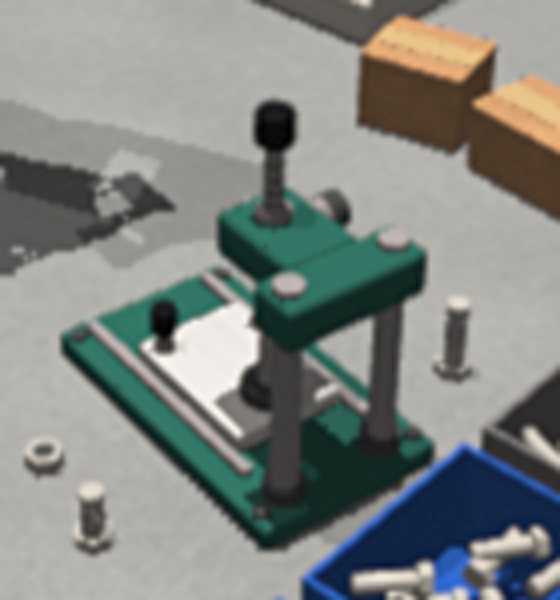

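View pics/wrist16.png

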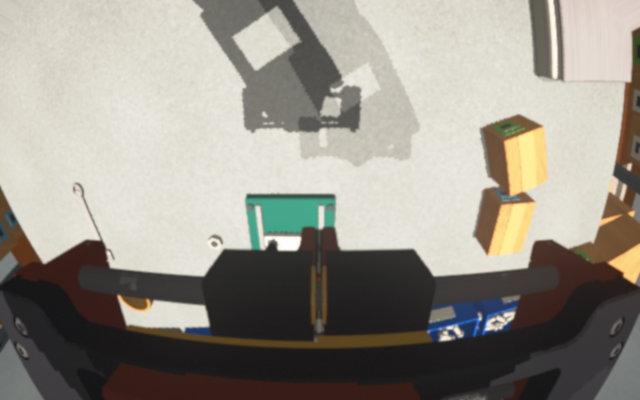

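Top view: ball at crop (232,329), carriage knob unmoved at (348,380), bystanders unmoved. Scene: the rod knob stayed low, the lever is down behind it, nothing is touching. Now a numeric check.

```bash
python3 - <<'E'
from h import *
import pickle
T=pickle.load(open("top16.pkl","rb"));S=pickle.load(open("scene16.pkl","rb"))
p=T["pixels"].astype(int);m=(p[...,0]>110)&(p[...,1]<70)&(p[...,2]<70);m[:190]=0;m[220:]=0;m[:,:280]=0;m[:,310:]=0
b=blobs(m);print(b)
for uv in ((250+232.5/5-.5,140+328.5/5-.5),tuple(b[0][1])):
  for a in(-.4,-.55,-.7): q=onz(T,*uv,172.5+95*np.sin(a));print(a,"expected x",round(-95*np.cos(a),1),"seen",g(q))
k=onz(T,250+348.5/5-.5,140+380.5/5-.5,72);print("carr knob",g(k))
r=tri([T,S],[(250+325.5/5-.5,140+190.5/5-.5),(260+274.5/4-.5,150+111.5/4-.5)]);print("rod knob top",g(r))
E
```

```text
[(25, array([295.6, 205.5]), array([293, 203,   6,   6], dtype=int32))]
-0.4 expected x -87.5 seen [-73.9  45.7 135.5]
-0.55 expected x -81.0 seen [-72.7  46.5 122.8]
-0.7 expected x -72.7 seen [-71.6  47.2 111.3]
-0.4 expected x -87.5 seen [-75.1  46.8 135.5]
-0.55 expected x -81.0 seen [-73.8  47.6 122.8]
-0.7 expected x -72.7 seen [-72.7  48.3 111.3]
carr knob [-88. -31.  72.]
rod knob top [ 1.000e-01 -6.000e-01  2.708e+02]
```

```bash
python3 -c "
from workcell import *
print(close_job())"
```

```text
the job is handed in; nothing more can be done
None
```

I set the gauge and handed the job in at about 25 s. The carriage is home, the stop tip is down on the bolt head and the clamp lever is down on its stop. I could not directly measure the tip's contact force once the finger was off the rod.

**What I did**
- **Carriage:** I pushed it by its knob until it met the end stop, where the force rose from 3 to about 14 N and it moved no further.
- **Stop rod:** I pressed the knob down at 8 mm/s or slower. Contact came with the knob top at about 271 mm, so the bolt head is at about 110 mm. The finger read about 9 N at contact and 7 N while holding, which means roughly 5–7 N on the bolt.
- **Clamp lever:** I pressed the red ball down along its arc until it hit its stop.

**Last checks from the images**

| Check | Measured | Expected |
|---|---|---|
| Carriage knob, gauge x | −88.0 mm | −88 mm when home |
| Rod knob top | 270.8 mm | about 271 mm at contact |
| Lever ball, gauge x | −72 to −73 mm | −72.7 mm with the lever fully down |

In the last top and scene views, the bolts, nut and cartons near the gauge had not moved, and the robot was clear of everything. I did not measure the bystanders' positions.

**What did not go to plan**
- A 30° tool tilt ran into wrist joint limits, so I used 15°.
- The first press on the ball landed too far forward and began to slip, so I lifted, re-centred and pressed again.
- The last press against the lever's stop reached about 49 N through the fingertips, more than I intended. The 40 N limit is stated for the arm and the gripper's body, so I expect the fingertips not to count, but I can't confirm that.

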